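# Isolate the supply, then set the changeover pointer to its ring mark

## Task

Make the bench supply safe by pushing with a fingertip from one side: never take a lever or pointer between the fingers, and lift nothing. First push the isolator's lever (square box) round from its bar mark all the way to its stop over the ring mark; only then push the changeover selector's pointer (round box) so that it points at the ring in the middle of its three marks, and leave it there. Leave the two boxes standing where they are and do not disturb the plug, tester, screwdriver or proving unit.

Things in the scene. Friction and masses are not known exactly. Their poses are not given: they have to be found in the camera images.
- isolator_unit: Square grey isolator box, 150 x 150 mm, cover top 62 mm above the bench, about 3 kg, loose on rubber feet. Origin under its centre on the bench, on the lever's pivot axis. On the cover, centred 56 mm from the pivot: a black bar mark (on) towards its own +x and a black ring mark (off, 30 mm across) towards its own +y.
- isolator (a joint): Angle (rad) of the isolator's lever about the upright pivot, anticlockwise from above positive. 0 = points along the box's +x, over the bar mark (on); 1.571 = along its +y, over the ring (off), both against hard stops. Stiff, about 0.2 N m of friction, no spring: stays where it is left
- isolator_push (a point): Point on the lever's centre line 65 mm out from the pivot and half-way up the arm, 82 mm above the bench. The lever is a straight black arm 14 mm wide and 20 mm tall (72 to 92 mm above the bench), from a 40 mm round hub (top 94 mm above the bench) to a round end 22 mm across whose centre is 95 mm from the pivot (106 mm overall). Its x axis points outwards
- selector_unit: Round grey changeover selector box, 160 mm in diameter, cover top 62 mm above the bench, about 3 kg, loose on rubber feet. Origin under its centre on the bench, on the pointer's pivot axis. Three black marks on the cover, centred 56 mm from the pivot: a ring (30 mm across) towards its own +x, a single bar 0.96 rad anticlockwise of it and a double bar 0.96 rad clockwise of it.
- selector (a joint): Angle (rad) of the selector's pointer about the upright pivot, anticlockwise from above positive. 0 = straight over the ring (box's +x), about +0.96 = over the single bar, -0.96 = over the double bar; hard stops at +-1.05, none at the ring. It starts on the single-bar side. About 0.15 N m of friction, no spring or detent: stays where it is left
- selector_push (a point): Point on the pointer's centre line 65 mm out from the pivot and half-way up the arm, 82 mm above the bench. The pointer is a straight black arm 12 mm wide and 20 mm tall (72 to 92 mm above the bench), from a 34 mm round hub (top 94 mm above the bench) to a small pointed end 100 mm from the pivot. Its x axis points outwards
- plug: Loose white three-pin plug, 44 x 46 x 24 mm, lying with its brass pins up (44 mm tall in all), between the boxes. Origin at the centre of its underside. Bystander
- tester: Loose yellow hand-held tester lying flat, 70 x 130 x 34 mm (long side along its y). Origin at the centre of its underside. Bystander
- screwdriver: Loose screwdriver, 200 mm long, red handle, lying on the bench along its x. Bystander
- proving_unit: Loose green proving unit, a box 100 x 60 x 50 mm. Origin at the centre of its underside. Bystander
Mind the look-alikes: they are no part of the job. Leave any green or pink look-alike of the selector_unit alone.

How it is judged:
By the outcome, as a careful person would: the job done as asked, in the order asked, and still so for the second after the job is handed in, with the robot touching nothing.
It also fails if it takes over 64 s, if anything falls off the work surface, if the arm or the gripper's body presses on something with over 40 N, if the wrist force passes 120 N, or if a joint passes its speed limit or range.

## Robot

A 6-joint arm with a two-finger parallel gripper is mounted at the origin on the work surface. World frame = base frame: x ahead of the robot, y to its left, z up, the work surface at z = 0. Lengths are in m, angles in rad, forces in N, time in s.
With the tool pointing down it reaches from about 0.35 to 0.975 m from the base axis. Payload 4.9 kg.
Tool frame: the origin (TCP) lies midway between the tips of the shut fingers; the grasp point (between the pads) lies 19 mm behind it (manip.pinch_z is the distance from the TCP to the grasp point, in m); z points along the fingers, y is the direction in which the jaws open and shut (so a half turn about z gives the same grasp; the last joint's range is limited). The gripper opens to 85 mm and grips with 20 to 120 N. Pads are 22 mm wide; open, the fingers measure 114 mm over their backs; the gripper's body (76 mm by 85 mm) begins 54 mm behind the grasp point. The pads swing forward as they close: fully open they stand 13 mm farther back than shut.
Start: joints at [1.1, 0.053, 1.613, -0, 1.476, -0.119], TCP at [0.215, 0.587, 0.231] pointing down, gripper open.
Joint ranges: [-3.01, 3.01], [-1.01, 2.22], [0.06, 2.58], [-1.02, 4.17], [0.09, 2.62], [-3.14, 3.14]. Speed limits (rad/s): [2.57, 2.57, 3.14, 3.14, 3.14, 3.14].

## Interface

Orientations are given as a unit quaternion [w, x, y, z].
In Python, from plant import manip gives the robot as it stands.
- The arm moves only by the tool drive_tool, never from a script. Its argument "commands" is text: rows parted by semicolons, each of 5 numbers parted by spaces: the finger opening in mm, from 0 to 85.4, then the shift along the tool's x, y, z in units of 30 mm (1.0 is 30 mm), then the turn about the tool's z in degrees. A call has exactly 8 rows; each row shifts and turns the commanded pose from where the row before left it, along the tool's axes as they then stand; what a row does not reach is not made up. A row lasts 1/8 s, in which the tool goes at most 62.5 mm and 10.7 degrees, less where a joint would pass 70% of its speed; a pose out of reach is approached as far as the arm can. A call is refused whole if a number of a shift passes 1 or a number of a turn 10.7, either way. A call with a gripper value outside its range is refused whole. The fingers move at their own pace and stop on an object; the grip force is fixed at half the most. Time passes only in rows, so rows that do not move let the fingers close, or fill a call up. It gives the time, the measured TCP pose, the force and the opening at its end, in the units of the state.
- manip.state(): the state, without advancing time (a new reading comes with each control period).
- manip.grab_frame(name): name is "scene" or "side" or "wrist"; returns the picture (480x640x3 uint8, red, green, blue); there is no depth.
- manip.camera_params(name): a dict with "fx", "fy", "cx", "cy" (pixels), "distortion" ([k1, k2, p1, p2, k3] as OpenCV has them; the pictures are not rectified), "xyz" and "orientation" of the camera in the world. Camera axes: x right, y down, z forward; pixel columns grow to the right and rows downward; lengths in m; the calibration is good to about 2 mm. A picture is of the moment at which its call begins: read the wrist's pose just before it. camera_params takes no time and is no camera call; for the wrist camera it gives the pose at the moment of the call.
- manip.job_done(): hands the job in, once; it reports no verdict.
The state is a dict: "time": time; "joint_pos": joint angles; "joint_vel": joint speeds; "joint_efforts": joint torques, N m; "tool_pos": TCP position; "tool_rot": TCP orientation; "contact_force": force on the tool from outside, world axes, zero at the start; "ft_torque": the same for the moment, N m; "gripper_width": opening from 0.0 (shut) to 1.0 (fully open).
Only numpy, scipy, OpenCV 4.12 (cv2) and the standard library are available. Lean on these libraries where they do the work, as an engineer would, in place of code of your own. Each camera call takes 0.05 s, during which the arm holds its last target. There are 200 camera calls.

## Working session

There is one attempt and no reset: what is moved stays moved. The work goes in short steps, Python scripts to look and compute and a tool call to move; the robot and the scene stay as the last step left them, time stands still between calls to the robot, and variables do not carry over. Pictures are saved under pics/ and viewed, about 8 in all and at most 12, crops included, and the job is handed in when it is done.

Besides the shell and the picture viewer there is one more tool, called by a JSON object that holds its "fn" and its "kwargs". drive_tool: Moves the arm, as the interface text tells. Its arguments: {"type":"object","properties":{"commands":{"type":"string"}},"required":["commands"]}

```bash
mkdir -p pics; ls
cat > h.py <<'E'
import numpy as np, cv2, json
from plant import manip
from scipy.spatial.transform import Rotation as R
def rot(q): return R.from_quat([q[1],q[2],q[3],q[0]]).as_matrix()
def KD(p): return np.array([[p['fx'],0,p['cx']],[0,p['fy'],p['cy']],[0,0,1.]]),np.array(p['distortion'],float)
def cast(p,px,z):
    K,D=KD(p); u=cv2.undistortPoints(np.array(px,float).reshape(-1,1,2),K,D).reshape(-1,2)
    d=np.c_[u,np.ones(len(u))]@rot(p['orientation']).T; o=np.array(p['xyz'])
    return o+d*((z-o[2])/d[:,2])[:,None]
def proj(p,X):
    K,D=KD(p); Rm=rot(p['orientation']); X=(np.atleast_2d(X)-p['xyz'])@Rm
    return cv2.projectPoints(X,np.zeros(3),np.zeros(3),K,D)[0].reshape(-1,2)
def grab(n,name):
    p=manip.camera_params(n); im=cv2.cvtColor(manip.grab_frame(n),cv2.COLOR_RGB2BGR); cv2.imwrite(f'pics/{name}.png',im); json.dump({k:np.array(v).tolist() for k,v in p.items()},open(f'pics/{name}.json','w')); return p,im
def load(name): return json.load(open(f'pics/{name}.json')),cv2.imread(f'pics/{name}.png')
E
python3 - <<'E'
from h import *
print(manip.state())
for n in ('scene','side','wrist'):
    p,im=grab(n,n+'0'); print(n,p['xyz'],p['orientation'],p['fx'])
E
```

```text
pics
{'time': 0.0, 'joint_pos': array([ 1.10000786e+00,  5.33775558e-02,  1.61429290e+00, -2.32231024e-05,
        1.47595153e+00, -1.18997935e-01]), 'joint_vel': array([-0.00073304,  0.00060885, -0.00049902, -0.00063487, -0.00129372,
       -0.00167934]), 'joint_efforts': array([ 4.06597937e-04, -3.93671250e+01, -3.70182967e+01, -1.88840193e-05,
        7.09085914e-03, -1.53644470e-05]), 'tool_pos': array([0.21508784, 0.58617406, 0.23005082]), 'tool_rot': array([-2.83840846e-04,  1.74988473e-01,  9.84569959e-01, -9.74225375e-04]), 'contact_force': array([ 0.03231301, -0.63484597, -0.58138816]), 'ft_torque': array([-0.04050986,  0.02878759, -0.02799254]), 'gripper_width': 0.9954493514394372}
scene [1.00833585 0.69226163 1.43932533] [-0.07172104  0.22105195  0.92886636 -0.28844308] 571.5967116752521
side [-0.1421011  -1.10213575  1.12796436] [-0.39132964  0.86753335 -0.27829984  0.12960014] 513.4186916528879
wrist [0.14318884 0.61461386 0.37322248] [0.12679116 0.80990455 0.56601328 0.08722152] 347.08470394696997
```

View pics/scene0.png

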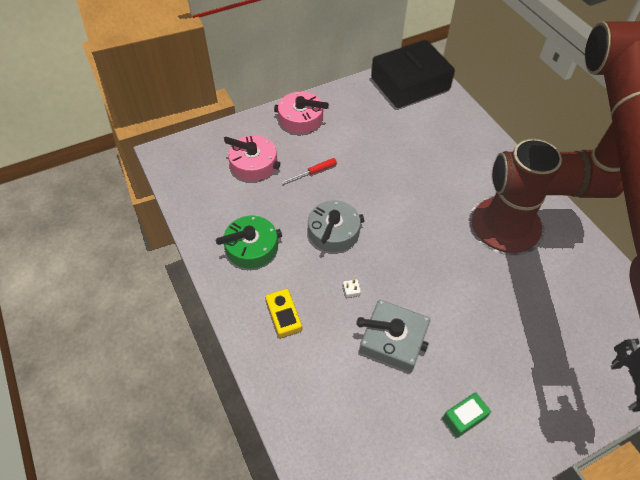

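View pics/side0.png

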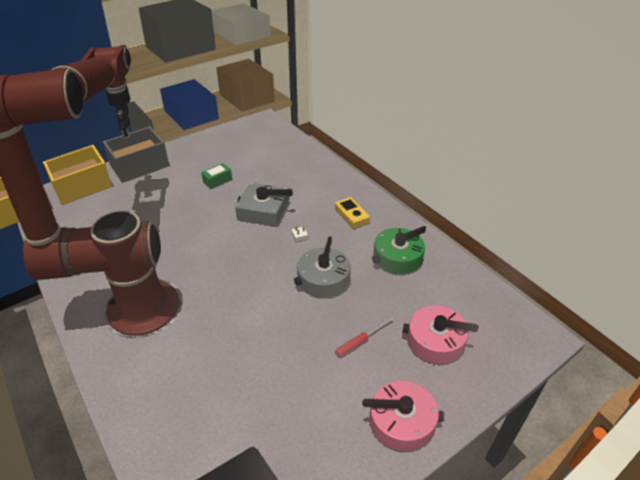

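The scene view shows the isolator with its hub at about (397,327), lever end (362,322) and ring (389,348). The grey selector has its hub at (334,217), tip (325,241) and ring (317,225). I'll measure both next.

Run:
```python
from h import *
p,im=load('scene0'); q,im2=load('side0')
a=im[175:395,270:470]; 
a=cv2.resize(a,None,fx=2.7,fy=2.7,interpolation=cv2.INTER_CUBIC)
b=im2[160:310,220:400]; b=cv2.resize(b,None,fx=2,fy=2.7)
cv2.imwrite('pics/c1.png',a)
for n,px,z in [('iso hub',(397,327),.094),('iso end',(362,322),.092),('iso ring',(389,348.5),.062),('sel hub',(334.5,217),.094),('sel tip',(325,241),.082),('sel ring',(317,225),.062),('sel dbl',(319,211),.062),('plug',(352,288),.02),('tester',(284,312),.034),('green hub',(249,234),.094)]:
    print(n,cast(p,[px],z)[0].round(3))
for n,px,z in [('iso hub',(263,193),.094),('iso end',(290,192),.092),('sel hub',(324,262),.094),('sel tip',(329,240),.082),('sel ring',(340,259),.062)]:
    print('side',n,cast(q,[px],z)[0].round(3))
```

```text
iso hub [0.525 0.188 0.094]
iso end [0.599 0.134 0.092]
iso ring [0.564 0.22  0.062]
sel hub [ 0.504 -0.203  0.094]
sel tip [ 0.564 -0.146  0.082]
sel ring [ 0.552 -0.221  0.062]
sel dbl [ 0.523 -0.266  0.062]
plug [ 0.549 -0.003  0.02 ]
tester [ 0.758 -0.014  0.034]
green hub [ 0.753 -0.259  0.094]
side iso hub [0.513 0.162 0.094]
side iso end [0.592 0.116 0.092]
side sel hub [ 0.486 -0.232  0.094]
side sel tip [ 0.562 -0.152  0.082]
side sel ring [ 0.552 -0.223  0.062]
```

View pics/c1.png

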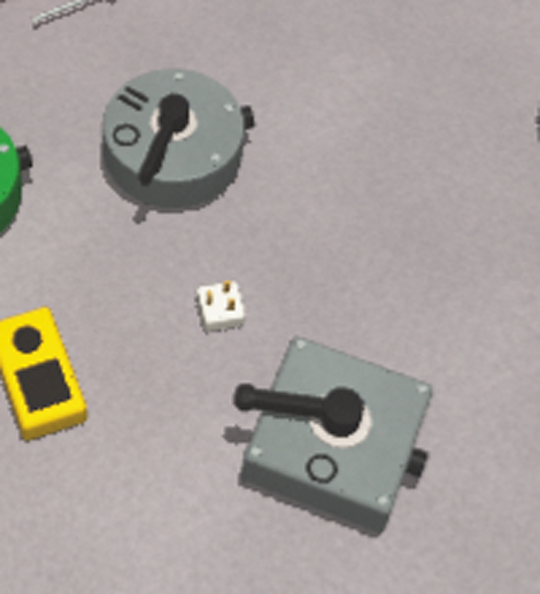

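Run:
```python
from h import *
p,_=load('scene0')
c=lambda l,z:cast(p,np.array(l,float)/2.7+[270-.3,175-.3],z)
I=c([(301,344),(424,389),(383,500),(256,452)],.062); print(I.round(3)); Ic=I.mean(0)
Ir=c([(322,468)],.062)[0]; Ie=c([(245,397)],.09)[0]; Ih=c([(344,408)],.094)[0]
Sc=c([(173,125)],.062)[0]; Sr=c([(126,134)],.062)[0]; Sh=c([(174,108)],.094)[0]; St=c([(147,179)],.085)[0]
sd=c([(133,98)],.062)[0]
def f(n,a,b): d=(b-a)[:2]; print(n,b.round(3),'r',np.hypot(*d).round(3),'ang',np.degrees(np.arctan2(d[1],d[0])).round(1))
print('Ic',Ic,'Ih',Ih); f('ring',Ic,Ir); f('end',Ic,Ie)
sc=c([(179,76),(229,107),(215,159)],.062); print(sc.round(3))
print('Sc',Sc,'Sh',Sh); f('ring',Sc,Sr); f('tip',Sc,St); f('dbl',Sc,sd)
```

```text
[[0.513 0.092 0.062]
 [0.429 0.191 0.062]
 [0.528 0.273 0.062]
 [0.612 0.176 0.062]]
Ic [0.52067398 0.18313253 0.062     ] Ih [0.52282632 0.18556949 0.094     ]
ring [0.563 0.219 0.062] r 0.056 ang 39.9
end [0.601 0.131 0.09 ] r 0.096 ang -33.0
[[ 0.462 -0.271  0.062]
 [ 0.432 -0.206  0.062]
 [ 0.481 -0.15   0.062]]
Sc [ 0.50053398 -0.2119934   0.062     ] Sh [ 0.500547   -0.21119213  0.094     ]
ring [ 0.553 -0.224  0.062] r 0.054 ang -13.2
tip [ 0.567 -0.145  0.085] r 0.094 ang 45.0
dbl [ 0.523 -0.266  0.062] r 0.059 ang -67.2
```

{"fn": "drive_tool", "kwargs": {"commands": "0 -1 -0.65 0 0;0 -1 -0.65 0 0;0 -1 -0.65 0 0;0 -1 -0.65 0 0;0 -1 -0.65 0 0;0 -1 -0.65 0 0;0 -1 -0.65 0 0;0 -1 -0.65 0 0"}}

```text
time: 1.15
tool_pos: [0.3873, 0.3564, 0.231]
tool_rot: [-0.0, 0.175, 0.985, -0.0]
contact_force: [0.4, -0.3, 0.6]
gripper_width: 0.003
```

{"fn": "drive_tool", "kwargs": {"commands": "0 -1 -0.65 0 0;0 -1 -0.65 0 0;0 -1 -0.65 0 0;0 -1 -0.65 0 0;0 -1 -0.65 0 0;0 -1 -0.65 0 0;0 -1 -0.65 0 0;0 -1 -0.65 0 0"}}

```text
time: 2.15
tool_pos: [0.5589, 0.1274, 0.2309]
tool_rot: [-0.0, 0.175, 0.985, -0.0]
contact_force: [0.7, 0.7, -0.9]
gripper_width: -0.002
```

{"fn": "drive_tool", "kwargs": {"commands": "0 0 0 0 10;0 0 0 0 10;0 0 0 0 10;0 0 0 0 10;0 0 0 0 10;0 0 0 0 10;0 0 0 0 10;0 0 0 0 10"}}

```text
time: 3.15
tool_pos: [0.5582, 0.1284, 0.2308]
tool_rot: [-0.0, 0.769, 0.64, -0.0]
contact_force: [-0.1, -0.7, -0.1]
gripper_width: 0.0
```

{"fn": "drive_tool", "kwargs": {"commands": "0 0 0 0 10;0 0 0 0 10;0 0 0 0 3;0 0 0 0 0;0 0 0 0 0;0 0 0 0 0;0 0 0 0 0;0 0 0 0 0"}}

```text
time: 4.15
tool_pos: [0.5584, 0.1284, 0.2313]
tool_rot: [-0.0, 0.879, 0.476, -0.0]
contact_force: [-1.0, 0.6, 0.5]
gripper_width: -0.0
```

```bash
cat >> h.py <<'E'
def st():
    s=manip.state(); M=rot(s['tool_rot']); print('t',round(s['time'],2),'tcp',s['tool_pos'].round(4),'xang',np.degrees(np.arctan2(M[1,0],M[0,0])).round(1),'z',M[:,2].round(3),'F',s['contact_force'].round(1),'w',round(s['gripper_width'],3)); return s,M
E
python3 - <<'E'
from h import *
s,M=st(); print(s['joint_pos'].round(2))
p,im=grab('wrist','w1')
E
```

```text
t 4.15 tcp [0.5584 0.1284 0.2313] xang 56.9 z [-0. -0. -1.] F [-1.   0.6  0.5] w -0.0
[ 0.1  -0.07  1.74 -0.    1.48  0.67]
```

View pics/w1.png

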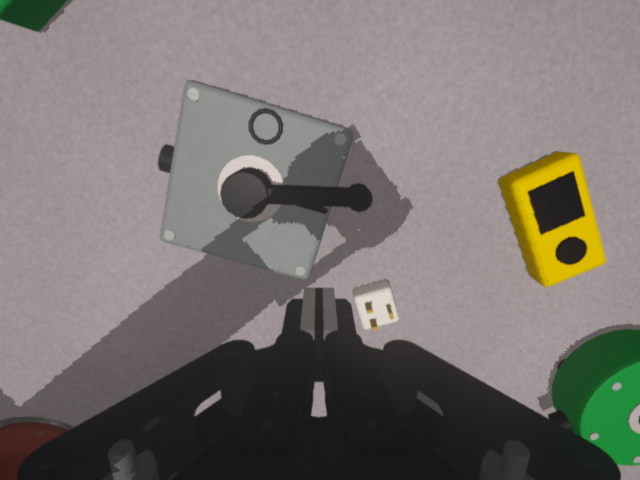

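The wrist view shows the screws at (193,94), (340,139), (300,271) and (169,236). The ring is at (266,126), the hub at (245,193) and the lever end at (360,197). Nothing obstructs the lower side of the lever.

Run:
```python
from h import *
p,_=load('w1')
I=cast(p,[(193,94),(340,139),(300,271),(169,236)],.062); print(I.round(3))
c=I.mean(0); r=cast(p,[(266,126)],.062)[0]; e=cast(p,[(360,197)],.092)[0]; h=cast(p,[(245,193)],.094)[0]
A=lambda v:(np.hypot(*v[:2]).round(3),np.degrees(np.arctan2(v[1],v[0])).round(1))
print(c,h,'ring',A(r-c),'end',A(e-c),A(e-h))
print('edges',A(I[1]-I[0]),A(I[2]-I[3]),A(I[0]-I[3]))
s,M=st(); T=np.array([.576,.114,.072]); print((M.T@(T-s['tool_pos'])/.03).round(2))
```

```text
[[0.529 0.274 0.062]
 [0.612 0.177 0.062]
 [0.514 0.093 0.062]
 [0.43  0.19  0.062]]
[0.52140727 0.18350373 0.062     ] [0.52406041 0.18483096 0.094     ] ring (np.float64(0.057), np.float64(40.2)) end (np.float64(0.096), np.float64(-33.8)) (np.float64(0.094), np.float64(-35.4))
edges (np.float64(0.129), np.float64(-49.5)) (np.float64(0.128), np.float64(-49.3)) (np.float64(0.13), np.float64(40.6))
t 4.2 tcp [0.5585 0.1284 0.2313] xang 56.8 z [ 0.  0. -1.] F [0.  0.1 0.2] w -0.002
[-0.08  0.75  5.31]
```

{"fn": "drive_tool", "kwargs": {"commands": "0 -0.2 0.55 0.8 0;0 0 0 0.8 0;0 0 0 0.8 0;0 0 0 0.8 0;0 0 0 0.8 0;0 0 0 0.8 0;0 0 0 0.5 0;0 0 0 0 0"}}

```text
time: 5.2
tool_pos: [0.568, 0.1143, 0.071]
tool_rot: [-0.001, 0.879, 0.476, -0.001]
contact_force: [0.2, -0.1, -0.4]
gripper_width: -0.004
```

{"fn": "drive_tool", "kwargs": {"commands": "0 0.1 0 0 0;0 0.1 0 0 0;0 0.1 0 0 0;0 0.1 0 0 0;0 0.1 0 0 0;0 0 0 0 0;0 0 0 0 0;0 0 0 0 0"}}

```text
time: 6.2
tool_pos: [0.577, 0.1272, 0.072]
tool_rot: [-0.0, 0.879, 0.476, 0.0]
contact_force: [0.6, 0.2, -0.6]
gripper_width: 0.002
```

```bash
cat >> h.py <<'E'
def rel(c):
    s,M=st(); d=M.T@np.r_[s['tool_pos'][:2]-c,0]; print('rel x,y mm',(d*1e3).round(1)[:2],'F tool',(M.T@s['contact_force']).round(1))
E
python3 -c "
from h import *
rel([.522,.184])"
```

```text
t 6.2 tcp [0.577  0.1272 0.072 ] xang 56.8 z [-0.     0.001 -1.   ] F [ 0.6  0.2 -0.6] w 0.002
rel x,y mm [-17.5  77.1] F tool [0.5 0.4 0.6]
```

{"fn": "drive_tool", "kwargs": {"commands": "0 0.23 0.05 0 -5;0 0.23 0.05 0 -5;0 0.23 0.05 0 -5;0 0.23 0.05 0 -5;0 0.23 0.05 0 -5;0 0.23 0.05 0 -5;0 0 0 0 0;0 0 0 0 0"}}

```text
time: 7.2
tool_pos: [0.6, 0.1623, 0.0723]
tool_rot: [-0.0, 0.727, 0.687, 0.0]
contact_force: [-0.8, -0.9, -0.4]
gripper_width: -0.0
```

```bash
python3 -c "
from h import *
rel([.522,.184]); grab('scene','s2')"
```

```text
t 7.2 tcp [0.6    0.1623 0.0723] xang 86.8 z [ 0.     0.001 -1.   ] F [-0.8 -0.9 -0.4] w -0.0
rel x,y mm [-17.3  79.1] F tool [-0.9 -0.7  0.4]
```

{"fn": "drive_tool", "kwargs": {"commands": "0 0.23 0.04 0 -5;0 0.23 0.04 0 -5;0 0.23 0.04 0 -5;0 0.23 0.04 0 -5;0 0.23 0.04 0 -5;0 0.23 0.04 0 -5;0 0.23 0.04 0 -5;0 0 0 0 0"}}

```text
time: 8.25
tool_pos: [0.5982, 0.2104, 0.0724]
tool_rot: [-0.0, 0.487, 0.874, 0.0]
contact_force: [-1.0, -0.7, 0.4]
gripper_width: 0.002
```

```bash
python3 -c "
from h import *
rel([.522,.184]); grab('scene','s3')
p,im=load('s3')
cv2.imwrite('pics/c3.png',cv2.resize(im[280:380,320:460],None,fx=4,fy=4,interpolation=cv2.INTER_CUBIC))"
```

```text
t 8.25 tcp [0.5982 0.2104 0.0724] xang 121.8 z [ 0.  0. -1.] F [-1.  -0.7  0.4] w 0.002
rel x,y mm [-17.7  78.7] F tool [-0.  -1.2 -0.4]
```

View pics/c3.png

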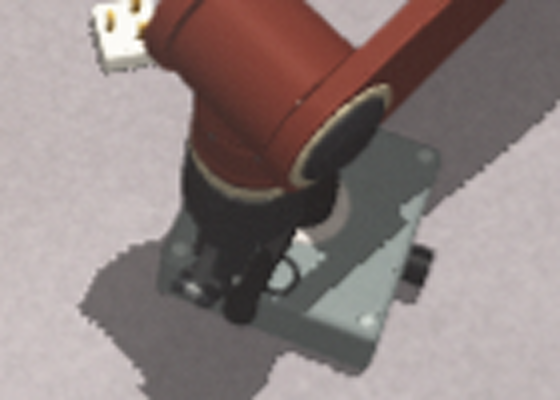

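The lever is moving with the finger, and its end is now just short of the ring. I'll close the last few degrees gently.

{"fn": "drive_tool", "kwargs": {"commands": "0 0.09 0.02 0 -2;0 0.09 0.02 0 -2;0 0.09 0.02 0 -2;0 0.05 0.01 0 -1;0 0.05 0.01 0 -1;0 0.05 0 0 0;0 0 0 0 0;0 0 0 0 0"}}

```text
time: 9.3
tool_pos: [0.5936, 0.2212, 0.0724]
tool_rot: [0.001, 0.424, 0.906, -0.0]
contact_force: [1.3, -4.9, -0.2]
gripper_width: 0.0
```

```bash
python3 -c "
from h import *
rel([.522,.184])"
```

```text
t 9.3 tcp [0.5936 0.2212 0.0724] xang 129.8 z [ 0.001 -0.001 -1.   ] F [ 1.3 -4.9 -0.2] w 0.0
rel x,y mm [-17.3  78.8] F tool [-4.6 -2.2  0.2]
```

{"fn": "drive_tool", "kwargs": {"commands": "0 0.03 0 0 0;0 0 0 0 0;0 0.03 0 0 0;0 0 0 0 0;0 0 0 0 0;0 0 0 0 0;0 0 0 0 0;0 0 0 0 0"}}

```text
time: 10.3
tool_pos: [0.5935, 0.2213, 0.0725]
tool_rot: [0.002, 0.424, 0.906, -0.001]
contact_force: [4.5, -9.3, -2.3]
gripper_width: -0.003
```

```bash
python3 -c "
from h import *
rel([.522,.184])"
```

```text
t 10.3 tcp [0.5935 0.2213 0.0725] xang 129.8 z [ 0.004 -0.004 -1.   ] F [ 4.5 -9.3 -2.3] w -0.003
rel x,y mm [-17.1  78.8] F tool [-10.   -2.5   2.4]
```

{"fn": "drive_tool", "kwargs": {"commands": "0 -0.35 0 0 0;0 -0.35 0 0 0;0 0 0 -0.9 0;0 0 0 -0.9 0;0 0 0 -0.8 0;0 -0.59 -0.78 0 0;0 -0.59 -0.78 0 0;0 -0.59 -0.78 0 0"}}

```text
time: 11.3
tool_pos: [0.5853, 0.121, 0.1505]
tool_rot: [-0.0, 0.424, 0.906, 0.001]
contact_force: [0.0, -0.1, 0.3]
gripper_width: 0.004
```

{"fn": "drive_tool", "kwargs": {"commands": "0 -0.59 -0.78 0 0;0 -0.59 -0.78 0 0;0 -0.59 -0.78 0 0;0 -0.59 -0.78 0 0;0 -0.59 -0.78 0 0;0 -0.59 -0.78 0 0;0 -0.59 -0.78 0 0;0 0 0 0 0"}}

```text
time: 12.3
tool_pos: [0.5389, -0.0799, 0.1505]
tool_rot: [0.0, 0.425, 0.905, 0.0]
contact_force: [0.9, 0.1, -0.3]
gripper_width: -0.001
```

```bash
python3 -c "
from h import *
rel([.5005,-.212]); p,im=grab('scene','s4'); q,w=grab('wrist','w4')
a=cv2.resize(im[280:380,320:460],(560,400),interpolation=cv2.INTER_CUBIC)
cv2.imwrite('pics/c4.png',a)"
```

```text
t 12.3 tcp [ 0.5389 -0.0799  0.1505] xang 129.7 z [ 0.001  0.001 -1.   ] F [ 0.9  0.1 -0.3] w -0.001
rel x,y mm [ 77.1 114. ] F tool [-0.5  0.8  0.3]
```

View pics/c4.png

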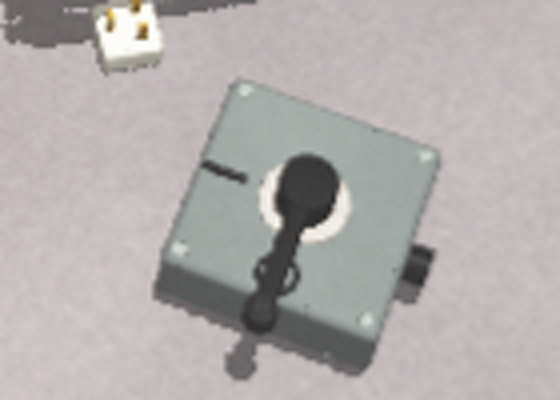

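View pics/w4.png

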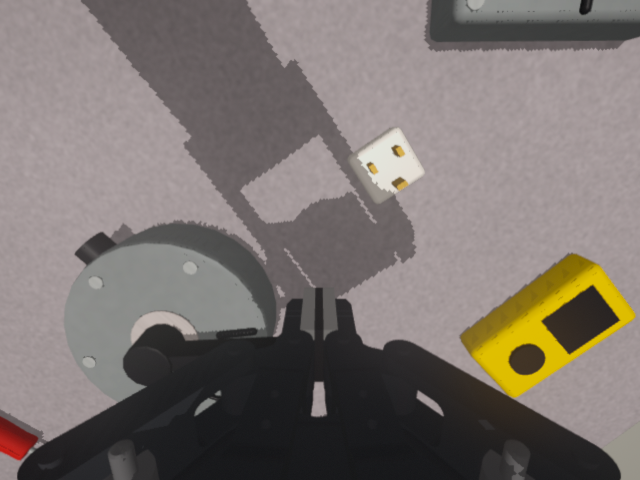

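The isolator lever now lies over the ring, with its end at (260,315) in the crop, and the bar mark is uncovered. The wrist view shows the selector screws at (190,268), (96,283) and (89,362) and the single bar at (237,333).

Run:
```python
from h import *
A=lambda v:(np.hypot(*v[:2]).round(3),np.degrees(np.arctan2(v[1],v[0])).round(1))
p,_=load('s4'); f=lambda l,z:cast(p,np.array(l,float)/4+[320-.4,280-.4],z)
I=f([(244,90),(427,156),(367,320),(180,247)],.062); c=I.mean(0); print('iso',c.round(4),I.round(3).tolist())
print('end',A(f([(260,313)],.091)[0]-c),'ring',A(f([(277,273)],.062)[0]-c),'bar',A(f([(225,172)],.062)[0]-c))
def cc(P):
    M=np.c_[2*P[:,:2],np.ones(3)]; x=np.linalg.solve(M,(P[:,:2]**2).sum(1)); return x[:2],np.sqrt(x[2]+x[:2]@x[:2])
q,_=load('w4'); W=cast(q,[(190,268),(96,283),(89,362)],.062); print('wrist',W.round(3).tolist(),cc(W))
b=cast(q,[(237,333)],.062)[0]
p0,_=load('scene0'); S=cast(p0,np.array([(179,76),(229,107),(215,159)])/2.7+[269.7,174.7],.062); print('scene',cc(S))
for cen in ([.5005,-.212],cc(W)[0]): print(cen,'single bar',A(b[:2]-cen))
```

```text
iso [0.5209 0.1821 0.062 ] [[0.514, 0.092, 0.062], [0.43, 0.19, 0.062], [0.528, 0.272, 0.062], [0.611, 0.174, 0.062]]
end (np.float64(0.099), np.float64(40.7)) ring (np.float64(0.056), np.float64(40.4)) bar (np.float64(0.056), np.float64(-49.3))
wrist [[0.481, -0.151, 0.062], [0.435, -0.205, 0.062], [0.464, -0.27, 0.062]] (array([ 0.50041751, -0.21489958]), np.float64(0.06657189245217647))
scene (array([ 0.49936856, -0.21474496]), np.float64(0.06744198932955218))
[0.5005, -0.212] single bar (np.float64(0.054), np.float64(45.4))
[ 0.50041751 -0.21489958] single bar (np.float64(0.056), np.float64(47.4))
```

{"fn": "drive_tool", "kwargs": {"commands": "0 0 0 0 -7;0 -0.48 -0.86 0 0;0 -0.48 -0.87 0 0;0 0 0 0 0;0 0 0 0.8 0;0 0 0 0.8 0;0 0 0 0.8 0;0 0 0 0.22 0"}}

```text
time: 13.4
tool_pos: [0.5236, -0.1343, 0.0698]
tool_rot: [-0.002, 0.367, 0.93, 0.0]
contact_force: [-0.6, 0.3, 0.1]
gripper_width: 0.002
```

{"fn": "drive_tool", "kwargs": {"commands": "0 0 0 0 0;0 -0.1 0 0 0;0 -0.1 0 0 0;0 -0.1 0 0 0;0 -0.1 0 0 0;0 -0.1 0 0 0;0 0 0 0 0;0 0 0 0 0"}}

```text
time: 14.4
tool_pos: [0.5353, -0.1464, 0.0716]
tool_rot: [-0.0, 0.368, 0.93, 0.0]
contact_force: [-0.4, 0.2, 0.6]
gripper_width: 0.002
```

```bash
python3 -c "
from h import *
rel([.5005,-.2135])"
```

```text
t 14.4 tcp [ 0.5353 -0.1464  0.0716] xang 136.8 z [-0.  0. -1.] F [-0.4  0.2  0.6] w 0.002
rel x,y mm [20.5 72.8] F tool [ 0.5 -0.1 -0.6]
```

{"fn": "drive_tool", "kwargs": {"commands": "0 -0.12 0 0 0;0 -0.21 0.04 0 5;0 -0.21 0.04 0 5;0 -0.21 0.04 0 5;0 -0.21 0.04 0 5;0 -0.21 0.04 0 5;0 -0.21 0.04 0 5;0 0 0 0 0"}}

```text
time: 15.4
tool_pos: [0.5651, -0.176, 0.0716]
tool_rot: [-0.0, 0.596, 0.803, -0.0]
contact_force: [-0.5, -0.0, 0.4]
gripper_width: 0.003
```

```bash
python3 -c "
from h import *
rel([.5005,-.2135])"
```

```text
t 15.4 tcp [ 0.5651 -0.176   0.0716] xang 106.9 z [-0. -0. -1.] F [-0.5 -0.   0.4] w 0.003
rel x,y mm [17.1 72.7] F tool [ 0.1 -0.5 -0.4]
```

Next I'll push to about 8° short of the ring, then look.

{"fn": "drive_tool", "kwargs": {"commands": "0 -0.21 0.04 0 5;0 -0.21 0.04 0 5;0 -0.21 0.04 0 5;0 -0.21 0.04 0 5;0 0 0 0 0;0 0 0 0 0;0 0.35 0 0 0;0 0.35 0 0 0"}}

```text
time: 16.4
tool_pos: [0.5749, -0.1779, 0.0717]
tool_rot: [-0.0, 0.726, 0.688, 0.0]
contact_force: [-0.4, -0.5, -0.9]
gripper_width: -0.003
```

{"fn": "drive_tool", "kwargs": {"commands": "0 0 0 -0.9 0;0 0 0 -0.9 0;0 0 0 -0.9 0;0 0.9 0.5 0 0;0 0.9 0.5 0 0;0 0.9 0.5 0 0;0 0.9 0.5 0 0;0 0 0 0 0"}}

```text
time: 17.4
tool_pos: [0.6413, -0.0718, 0.1526]
tool_rot: [-0.0, 0.725, 0.689, 0.0]
contact_force: [-0.5, -0.4, -0.7]
gripper_width: 0.0
```

```bash
python3 -c "
from h import *
rel([.5005,-.2135]); p,im=grab('scene','s5'); q,w=grab('side','d5')
a=cv2.resize(im[180:270,290:390],(400,360),interpolation=cv2.INTER_CUBIC)
b=cv2.resize(w[220:310,280:380],(400,360),interpolation=cv2.INTER_CUBIC)
cv2.imwrite('pics/c5.png',np.hstack([a,b]))"
```

```text
t 17.4 tcp [ 0.6413 -0.0718  0.1526] xang 87.1 z [ 0.  0. -1.] F [-0.5 -0.4 -0.7] w 0.0
rel x,y mm [148.7 133.3] F tool [-0.4 -0.5  0.7]
```

View pics/c5.png

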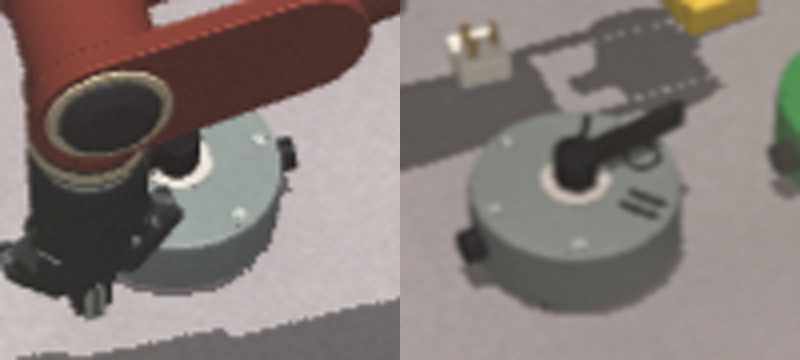

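The side crop shows the pointer short of the ring, with its tip at (283,108), ring (242,152), double bar (242,203), single bar (186,125) and white disc (176,182). These coordinates are relative to the right half.

Run:
```python
from h import *
q,_=load('d5'); f=lambda x,y,z:cast(q,[[x/4+280-.4,y/4+220-.4]],z)[0]
A=lambda v:(np.hypot(*v[:2]).round(4),np.degrees(np.arctan2(v[1],v[0])).round(1))
w=f(176,182,.062); S=np.array([f(107,116,.062),f(95,208,.062),f(179,243,.062)]); h=f(177,152,.094)
print('white',w,'hub',h,'screws',S.round(3).tolist())
M=np.c_[2*S[:,:2],np.ones(3)]; print('cc',np.linalg.solve(M,(S[:,:2]**2).sum(1))[:2])
for c in (w,np.array([.5005,-.2135,0])):
  for n,a in (('ring',(242,152,.062)),('dbl',(242,203,.062)),('sgl',(186,125,.062)),('tip',(283,108,.085))): print(n,A(f(*a)-c))
```

```text
white [ 0.49632124 -0.21543048  0.062     ] hub [ 0.49601134 -0.21691667  0.094     ] screws [[0.495, -0.126, 0.062], [0.432, -0.203, 0.062], [0.462, -0.268, 0.062]]
cc [ 0.5134845  -0.20508541]
ring (np.float64(0.0595), np.float64(-2.4))
dbl (np.float64(0.0532), np.float64(-59.9))
sgl (np.float64(0.0629), np.float64(47.5))
tip (np.float64(0.0987), np.float64(-0.5))
ring (np.float64(0.0554), np.float64(-4.5))
dbl (np.float64(0.053), np.float64(-64.8))
sgl (np.float64(0.0587), np.float64(49.2))
tip (np.float64(0.0946), np.float64(-1.7))
```

The side estimates scatter by several degrees, so I'll take a clear view from the wrist above the selector.

{"fn": "drive_tool", "kwargs": {"commands": "0 -0.7 -0.6 -0.9 0;0 -0.8 -0.6 -0.9 0;0 -1 -0.65 -0.8 0;0 -1 -0.65 0 0;0 -1 -0.65 0 0;0 -1 -0.65 0 0;0 -1 -0.65 0 0;0 0 0 0 0"}}

```text
time: 18.5
tool_pos: [0.495, -0.2635, 0.2307]
tool_rot: [0.0, 0.728, 0.686, -0.0]
contact_force: [-0.7, -0.3, 1.0]
gripper_width: -0.001
```

{"fn": "drive_tool", "kwargs": {"commands": "0 0 0 0 0;0 0 0 0 0;0 0 0 0 0;0 0 0 0 0;0 0 0 0 0;0 0 0 0 0;0 0 0 0 0;0 0 0 0 0"}}

```text
time: 19.5
tool_pos: [0.4968, -0.2616, 0.2307]
tool_rot: [0.0, 0.726, 0.687, -0.0]
contact_force: [-0.2, -0.2, -0.2]
gripper_width: 0.002
```

```bash
python3 -c "
from h import *
rel([.5005,-.2135]); p,im=grab('wrist','w6')"
```

```text
t 19.5 tcp [ 0.4968 -0.2616  0.2307] xang 86.8 z [-0. -0. -1.] F [-0.2 -0.2 -0.2] w 0.002
rel x,y mm [-48.2  -1.1] F tool [-0.2 -0.2  0.2]
```

View pics/w6.png

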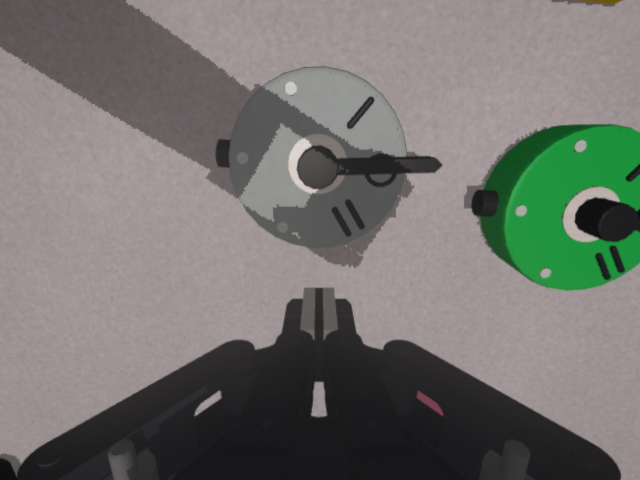

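The wrist view shows the whole selector: ring (381,169), single bar (361,112), double bar (348,217), tip (441,165), hub (319,167). The pointer is a little anticlockwise of the ring.

```bash
cat > m.py <<'E'
from h import *
A=lambda v:(np.hypot(*v[:2]).round(4),np.degrees(np.arctan2(v[1],v[0])).round(1))
def run(name,ring,sb,db,tip,hub,mid,screws):
    q,_=load(name); f=lambda a,z:cast(q,[a],z)[0][:2]
    S=np.array([f(s,.062) for s in screws]); M=np.c_[2*S,np.ones(3)]; c=np.linalg.solve(M,(S**2).sum(1))[:2]
    print('pivot',c,'r',np.hypot(*(S-c).T),'hub',f(hub,.094))
    h=f(hub,.094); c=(c+h)/2
    print('used',c,'ring',A(f(ring,.062)-c),'sgl',A(f(sb,.062)-c),'dbl',A(f(db,.062)-c),'tip',A(f(tip,.085)-c),'arm by hub-tip',A(f(tip,.085)-h),'mid',A(f(mid,.092)-c))
E
python3 -c "
from m import *
run('w6',(381,169),(361,112),(348,217),(441,165),(319,167),(400,165),[(291,88),(242,158),(283,228)])"
```

```text
pivot [ 0.49921083 -0.21413998] r [0.06635404 0.06635404 0.06635404] hub [ 0.50083894 -0.21269376]
used [ 0.50002489 -0.21341687] ring (np.float64(0.056), np.float64(-7.7)) sgl (np.float64(0.0564), np.float64(46.8)) dbl (np.float64(0.0556), np.float64(-63.3)) tip (np.float64(0.1008), np.float64(-2.3)) arm by hub-tip (np.float64(0.1), np.float64(-2.7)) mid (np.float64(0.0655), np.float64(-1.2))
```

{"fn": "drive_tool", "kwargs": {"commands": "0 0 0 0 5;0 0.81 0.32 0 0;0 1 1 0 0;0 1 1 0 0;0 0 0 0.9 0;0 0 0 0.9 0;0 0 0 0.9 0;0 0 0 0 0"}}

```text
time: 20.55
tool_pos: [0.5759, -0.1872, 0.1467]
tool_rot: [-0.003, 0.756, 0.655, -0.001]
contact_force: [0.1, 0.1, 0.1]
gripper_width: 0.005
```

```bash
python3 -c "
from h import *
rel([.5003,-.2133])"
```

```text
t 20.55 tcp [ 0.5759 -0.1872  0.1467] xang 81.8 z [-0.005  0.002 -1.   ] F [0.1 0.1 0.1] w 0.005
rel x,y mm [36.6 71.1] F tool [ 0.1  0.1 -0.1]
```

{"fn": "drive_tool", "kwargs": {"commands": "0 0 0 0.8 0;0 0 0 0.8 0;0 0 0 0.8 0;0 0 0 0.1 0;0 0 0 0 0;0 -0.2 0 0 0;0 -0.1 0 0 0;0 0 0 0 0"}}

```text
time: 21.55
tool_pos: [0.5766, -0.1974, 0.0753]
tool_rot: [0.0, 0.756, 0.655, 0.0]
contact_force: [0.3, 0.2, -0.5]
gripper_width: -0.005
```

{"fn": "drive_tool", "kwargs": {"commands": "0 -0.07 0 0 0;0 -0.07 0 0 0;0 -0.07 0 0 0;0 -0.07 0 0 0;0 -0.06 0 0 0;0 0 0 0 0;0 0 0 0 0;0 0 0 0 0"}}

```text
time: 22.55
tool_pos: [0.5746, -0.2072, 0.0746]
tool_rot: [-0.0, 0.756, 0.655, -0.0]
contact_force: [-0.3, -0.2, 0.4]
gripper_width: 0.003
```

```bash
python3 -c "
from h import *
rel([.5003,-.2133])"
```

```text
t 22.55 tcp [ 0.5746 -0.2072  0.0746] xang 81.8 z [-0.001 -0.    -1.   ] F [-0.3 -0.2  0.4] w 0.003
rel x,y mm [16.6 72.7] F tool [-0.2 -0.3 -0.4]
```

{"fn": "drive_tool", "kwargs": {"commands": "0 0.4 0 0 0;0 0.5 0 0 0;0 0 0 -1 0;0 0 0 -1 0;0 0 0 -1 0;0 0 0 -1 0;0 0 0 -1 0;0 0 0 -0.2 0"}}

```text
time: 23.55
tool_pos: [0.58, -0.1799, 0.2335]
tool_rot: [0.002, 0.755, 0.655, 0.001]
contact_force: [-0.3, 0.6, -0.7]
gripper_width: 0.003
```

{"fn": "drive_tool", "kwargs": {"commands": "0 -1 -0.8 0 0;0 -1 -0.8 0 0;0 -1 -0.8 0 0;0 0 0 0 0;0 0 0 0 0;0 0 0 0 0;0 0 0 0 0;0 0 0 0 0"}}

```text
time: 24.55
tool_pos: [0.495, -0.2588, 0.2306]
tool_rot: [-0.0, 0.755, 0.655, 0.0]
contact_force: [0.4, -0.0, -0.2]
gripper_width: 0.002
```

```bash
python3 -c "
from h import *
rel([.5003,-.2133]); p,im=grab('wrist','w7')"
```

```text
t 24.55 tcp [ 0.495  -0.2588  0.2306] xang 81.9 z [-0.  0. -1.] F [ 0.4 -0.  -0.2] w 0.002
rel x,y mm [-45.8   1.2] F tool [0.1 0.4 0.2]
```

View pics/w7.png

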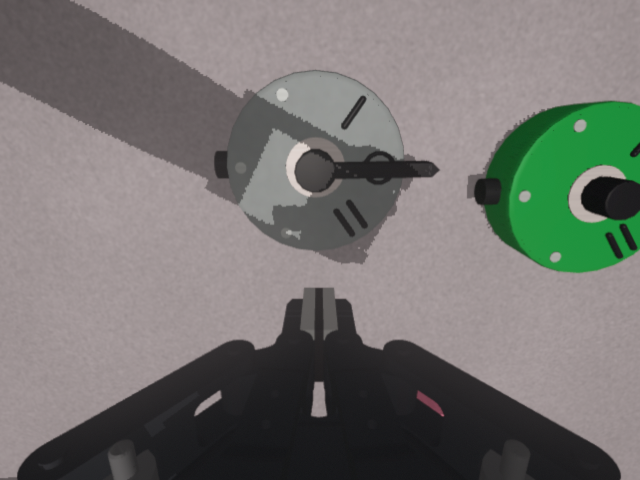

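The pointer now crosses the middle of the ring: ring (379,167), tip (438,170), hub (316,171).

```bash
python3 -c "
from m import *
run('w7',(379,167.5),(355,113),(351,218),(438,170),(316,171),(400,170),[(282,95),(240,168),(289,232)])"
```

```text
pivot [ 0.4970114  -0.21276811] r [0.06419764 0.06419764 0.06419764] hub [ 0.50040168 -0.21306559]
used [ 0.49870654 -0.21291685] ring (np.float64(0.0573), np.float64(-8.7)) sgl (np.float64(0.0566), np.float64(44.3)) dbl (np.float64(0.0577), np.float64(-62.2)) tip (np.float64(0.102), np.float64(-8.1)) arm by hub-tip (np.float64(0.1003), np.float64(-8.2)) mid (np.float64(0.0691), np.float64(-7.5))
```

```bash
python3 -c "
from h import *
grab('side','d8'); st()"
```

```text
t 24.65 tcp [ 0.4949 -0.2589  0.2307] xang 81.9 z [ 0.  0. -1.] F [-0.5  0.3 -0. ] w 0.001
```

View pics/d8.png

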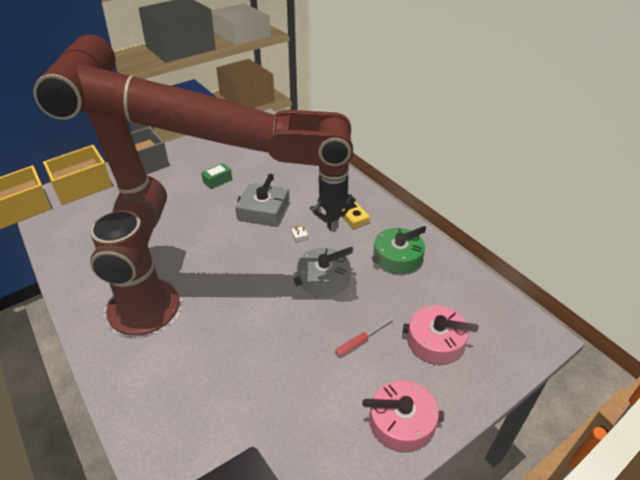

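The final side view shows the isolator lever at off (263,188) and the selector pointer over its ring (335,256). The plug, screwdriver, proving unit, look-alikes and the visible part of the tester are all where they started, and the gripper is clear.

```bash
python3 -c "
from plant import manip
manip.job_done()"
```

```text
the job is handed in; nothing more can be done
```

I did both pushes with the shut fingertips, in the order asked, and handed the job in at about 25 s. `job_done` reports no verdict.

- **Isolator:** I pushed the lever round to its stop, where the force rose to about 10 N while the finger moved only about 0.2 mm. The picture afterwards put the lever at 40.7° and the ring at 40.4°. The box had not shifted within the 1–2 mm I can measure.
- **Selector:** I pushed the pointer in two stages, with a look from the wrist camera between them. It ended at about -8.2°. The ring axis came out at -8.1° and -8.9° in the two wrist views, so it points at the ring to within about 1°.
- **Disagreements:** My early estimates of the ring direction from the scene camera (about -12°) and the side camera (about -5°) were coarser, and I did not use them. In the last wrist view the individual marks still scattered by about 2°.
- **Surroundings:** In the last side view the plug, screwdriver, proving unit and look-alikes looked unmoved. The gripper partly hid the tester, but the part in view looked unmoved. The gripper was touching nothing.

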